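# Mark a setting block's bore depth with a depth gauge

## Task

Take the steel depth gauge out of its black stand and lower it upright into the bore of the blue setting block until its foot rests on the sprung bottom, gently: do not drop it in or bear down on it. Then let go and slide its orange marker ring down the rod until it lies flush on the block's mouth. Leave the gauge standing there like that, and leave everything else on the bench alone.

Things in the scene. Friction and masses are not known exactly. Their poses are not given: they have to be found in the camera images.
- gauge: loose depth gauge: a plain round steel rod, 16 mm in diameter, 122 mm long, about 0.25 kg with its ring, with a chamfered foot (the last 3 mm taper to 11 mm). Origin: centre of the foot; z points up along the rod to its top end. The marker ring starts with its underside 81 mm above the foot (top face at 97 mm), so the upper 25 mm of the rod are free to grip.
- ring_underside (a point): orange marker ring with a black foot, on the rod: 44 mm across, 16 mm high over all. Point: centre of the foot's underside. The ring slides from 81 to 16 mm above the rod's foot, stays where left, moves at about 1.2 N. Its foot is sprung: gives up to 4.5 mm, 4 N per mm. A gripper opened a little wider than the rod can straddle it and press the ring's top face with its fingertips.
- block: fixed blue setting block, 75 x 75 x 95 mm high, with two bolted feet (121 mm over both along its x) 12 mm high and a black clamp knob low on its +y side that reaches to 62 mm from the axis. Origin: centre of the underside; z up. The upright blind bore in its middle is 18 mm in diameter. Its bottom is a sprung brass pad that lies 44 to 78 mm below the mouth, at a depth that differs each time and has to be felt.
- bore_mouth (a point): centre of the bore's mouth, in the plane of the block's top face (95 mm above the bench); the mouth has a 3 mm chamfer
- pad (a joint): how far the sprung bottom of the bore is pressed down from its free position, in m, whatever its depth: 0 when nothing rests on it, about 0.0008 when the gauge stands on it. About 3 N per mm.
- stand: fixed black stand, 80 x 80 x 60 mm high, in which the gauge stands upright at the start, in an 18 mm hole 50 mm deep in the middle of the top. Origin: centre of the underside.
- timer: loose bystander: digital timer, 58 x 66 x 19 mm, origin under its centre
- marker: loose bystander: white marker pen with a black cap, lying, 132 mm long, origin under its centre
- white_cap: loose bystander: white bottle cap, 80 mm across, 23 mm high, origin under its centre
- counter: loose bystander: round metal hand tally counter, 54 x 55 x 19 mm, origin under its centre

How it is judged:
By the outcome, as a careful person would: the job done as asked, in the order asked, and still so for the second after the job is handed in, with the robot touching nothing.
It also fails if it takes over 45 s, if anything falls off the work surface, if the arm or the gripper's body presses on something with over 40 N, if the wrist force passes 120 N, or if a joint passes its speed limit or range.

## Robot

A 7-joint arm with a two-finger parallel gripper is mounted at the origin on a cart in front of the work surface, level with it; the furniture and walls round the work are solid. World frame = base frame: x ahead of the robot, y to its left, z up, the work surface at z = 0. Lengths are in m, angles in rad, forces in N, time in s.
With the tool pointing down it reaches from about 0.425 to 0.875 m from the base axis. Payload 4.7 kg.
Tool frame: the origin (TCP) lies where the fingers leave the gripper's body, on its centre line; the fingertips stand 70 mm ahead of it and the grasp point (between the pads) lies 51 mm ahead of it; z points along the fingers, y is the line along which they close (so a half turn about z gives the same grasp; the last joint's range is limited). The gripper opens to 87 mm and grips with 3 to 60 N. Pads are 19 mm wide; open, the fingers measure 117 mm over their backs; the gripper's body (75 mm by 190 mm) begins 51 mm behind the grasp point.
Start: joints at [-1.23, 0.321, -0.07, 1.45, 0.023, 1.371, -0.057], TCP at [0.209, 0.616, 0.292] pointing down, gripper open.
Joint ranges: [-2.86, 2.86], [-0.3, 2.09], [-1.38, 1.24], [0.06, 2.45], [-1.56, 4.7], [0.09, 2.05], [-2.69, 2.69]. Speed limits (rad/s): [2.57, 2.57, 3.14, 3.14, 3.14, 3.14, 3.14].

## Interface

Orientations are given as a rotation vector (axis times angle).
In Python, from bench import get_state, get_image, get_calibration, close_job gives the robot as it stands.
- The arm moves only by the tool send_rows, never from a script. Its argument "rows" is a list of rows, each an object of numbers: "hand": the finger opening in mm, from 0 to 87; "x", "y", "z": the shift along the world's x, y, z in mm; "roll": the turn about the world's z in degrees. A call has 1 to 10 rows; each row shifts and turns the commanded pose from where the row before left it; what a row does not reach is not made up. A row lasts 1/10 s, in which the tool goes at most 50 mm and 8.59 degrees, less where a joint would pass 70% of its speed; a pose out of reach is approached as far as the arm can. A call is refused whole if a number of a shift passes 50 or a number of a turn 8.59, either way. A call with a gripper value outside its range is refused whole. The fingers move at their own pace and stop on an object; "force" is the grip in N (left out, the last holds). Time passes only in rows, so rows that do not move let the fingers close. It gives the time, the measured TCP pose, the force, the opening and the grip force at its end, in the units of the state.
- get_state(): the state, without advancing time (a new reading comes with each control period).
- get_image(name): name is "side" or "top"; returns the picture (420x560x3 uint8, blue, green, red); there is no depth.
- get_calibration(name): a dict with "mtx" (3x3 intrinsics, pixels), "world_from_camera" (4x4, takes a point from camera to world coordinates). Camera axes: x right, y down, z forward; pixel columns grow to the right and rows downward; lengths in m; the calibration is good to about 2 mm. A picture is of the moment at which its call begins. get_calibration takes no time and is no camera call.
- close_job(): hands the job in; it is judged then, once.
The state is a dict: "time": time; "joint_positions": joint angles; "qd": joint speeds; "joint_torque": joint torques, N m; "position": TCP position; "tool_rot": TCP orientation; "ft_force": force on the tool from outside, world axes, zero at the start; "torque": the same for the moment, N m; "grip_width": opening from 0.0 (shut) to 1.0 (fully open); "grip_force": force on a finger pad.
Only numpy, scipy, OpenCV 4.12 (cv2) and the standard library are available. Lean on these libraries where they do the work, as an engineer would, in place of code of your own. Each camera call takes 0.05 s, during which the arm holds its last target. There are 200 camera calls.

## Working session

There is one attempt and no reset: what is moved stays moved. The work goes in short steps, Python scripts to look and compute and a tool call to move; the robot and the scene stay as the last step left them, time stands still between calls to the robot, and variables do not carry over. Pictures are saved under pics/ and viewed, at most 10 in all, crops included, and the job is handed in when it is done.

Besides the shell and the picture viewer there is one more tool, called after "Call:" by a JSON object that holds its "name" and its "arguments", one argument or row to a line. send_rows: Moves the arm, as the interface text tells. Its arguments: {"type":"object","properties":{"rows":{"type":"array","items":{"type":"object","properties":{"hand":{"type":"number"},"x":{"type":"number"},"y":{"type":"number"},"z":{"type":"number"},"roll":{"type":"number"}}}},"force":{"type":"number"}},"required":["rows"]}

```bash
mkdir -p pics
python3 - <<'E'
from bench import *
import cv2
for n in("side","top"):
    cv2.imwrite(f"pics/{n}0.png",get_image(n)); c=get_calibration(n); print(n,c["mtx"],c["world_from_camera"])
s=get_state(); print({k:s[k] for k in("time","position","tool_rot","ft_force","grip_width")})
E
```

```text
side [[448.18216569   0.         282.31087935]
 [  0.         448.18216569 205.9213019 ]
 [  0.           0.           1.        ]] [[ 0.94737447 -0.21429955  0.23781782  0.25060392]
 [-0.31995612 -0.60954677  0.72531429 -0.87345414]
 [-0.01047344 -0.76323551 -0.6460355   0.78776862]
 [ 0.          0.          0.          1.        ]]
top [[434.30359523   0.         275.63355209]
 [  0.         434.30359523 206.84235479]
 [  0.           0.           1.        ]] [[ 0.00445164 -0.99763282  0.06862174  0.43519735]
 [-0.99963966 -0.00625614 -0.02610399 -0.0874288 ]
 [ 0.02647151 -0.06848081 -0.99730118  1.10530687]
 [ 0.          0.          0.          1.        ]]
{'time': 0.1, 'position': array([0.20858934, 0.61521683, 0.29123501]), 'tool_rot': array([-5.10986675e-01, -3.09954891e+00,  2.79390497e-03]), 'ft_force': array([-0.70225964,  0.11851239,  0.26048756]), 'grip_width': 1.0019165487371902}
```

View pics/side0.png

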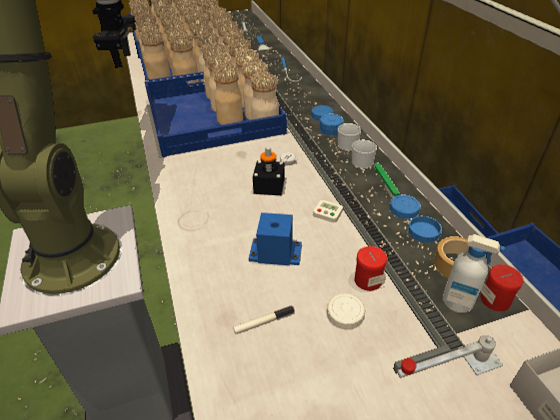

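View pics/top0.png

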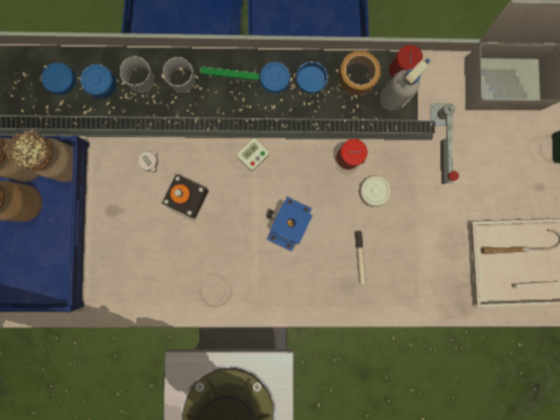

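The side view shows the gauge in its stand near (268,160) and the block bore near (275,226). In the top view the rod is near (180,194) and the bore near (291,223). I'll enlarge those four spots next.

```bash
cat > h.py <<'E'
import numpy as np, cv2
from bench import *
def proj(n,P):
    c=get_calibration(n);T=np.linalg.inv(c["world_from_camera"]);q=T[:3,:3]@np.asarray(P,float)+T[:3,3];p=c["mtx"]@q;return p[:2]/p[2]
def atz(n,u,v,z):
    c=get_calibration(n);W=c["world_from_camera"];d=W[:3,:3]@np.linalg.solve(c["mtx"],[u,v,1]);return W[:3,3]+d*(z-W[2,3])/d[2]
def crop(im,u,v,k=8,w=50,h=37):
    o=cv2.resize(im[v-h//2:v-h//2+h,u-w//2:u-w//2+w],None,fx=k,fy=k,interpolation=cv2.INTER_CUBIC)
    for i in range(0,w,10):
        cv2.putText(o,str(u-w//2+i),(i*k,8),0,.3,(0,255,255),1);cv2.line(o,(i*k,8),(i*k,14),(0,255,255),1)
    for i in range(0,h,10):
        cv2.putText(o,str(v-h//2+i),(0,i*k+4),0,.3,(0,255,255),1);cv2.line(o,(18,i*k),(24,i*k),(0,255,255),1)
    return o
E
python3 - <<'E'
from h import *
s=cv2.imread("pics/side0.png");t=cv2.imread("pics/top0.png")
cv2.imwrite("pics/m1.png",np.vstack([np.hstack([crop(s,268,165),crop(s,275,235)]),np.hstack([crop(t,182,194),crop(t,290,222)])]))
E
```

```text
(no output)
```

View pics/m1.png

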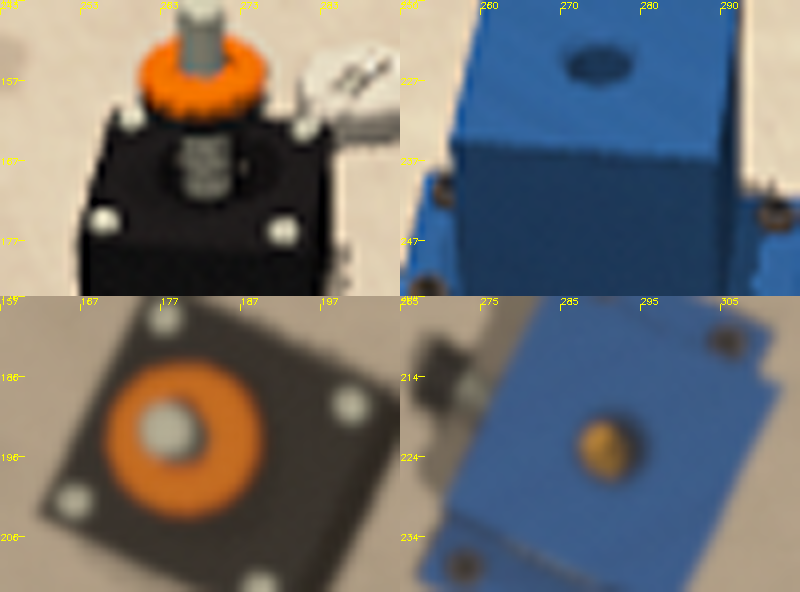

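Run:
```python
from h import *
print("rod top",atz("top",177.7,192.3,.132),"ring top c",atz("top",179.5,193.6,.107)," side rod", [proj("side",atz("top",177.7,192.3,.132)),proj("side",atz("top",179.5,193.6,.107))])
b=atz("top",290.9,222.8,.095);print("bore top",b,"side",atz("side",274.3,224.7,.095),proj("side",b))
# stand studs (top face z .06) 
st=np.array([[20.5,40/8*.1],[0,0]])
P=lambda x,y:atz("top",157+x/8-.45,176+(y-296)/8-.45,.061)
print("studs",P(165,318),P(350,405),P(74,500),P(260,582))
Q=lambda x,y:atz("top",265+(x-400)/8-.45,204+(y-296)/8-.45,.095)
e=Q(685,592)-Q(778,390);print("block edge dir deg",np.degrees(np.arctan2(e[1],e[0])))
for d in(.044,.06,.078): print(d,proj("top",[b[0],b[1],.095-d])-proj("top",b))
from scipy.spatial.transform import Rotation as R
s=get_state();M=R.from_rotvec(s["tool_rot"]).as_matrix();print("tool y",M[:,1],np.degrees(np.arctan2(M[1,1],M[0,1])))
```

```text
rod top [0.53342769 0.10657562 0.132     ] ring top c [0.53298164 0.10738951 0.107     ]  side rod [array([267.85616912, 147.1911056 ]), array([267.89860894, 154.86460015])]
bore top [ 0.46768673 -0.14960436  0.095     ] side [ 0.46718004 -0.15240993  0.095     ] [274.13410326 223.86462454]
studs [0.57444162 0.12265539 0.061     ] [0.54853588 0.06679249 0.061     ] [0.5193196  0.14867564 0.061     ] [0.49504304 0.09277213 0.061     ]
block edge dir deg 155.24403507330504
0.044 [-1.11413697  0.57649459]
0.06 [-1.49664771  0.77441942]
0.078 [-1.91357598  0.99015312]
tool y [ 0.32099233  0.94708011 -0.00178837] 71.27702174899204
```

The two views agree to about 3 mm. The rod is at about (0.5335, 0.107), which matches the centre of the stand's studs, and the bore is at about (0.4675, -0.151). I'll rise clear of the jars and cross over.

Call:
{"name": "send_rows", "arguments": {
  "rows": [
    {"z": 45},
    {"z": 45},
    {"z": 30},
    {"x": 27,"y": -42},
    {"x": 27,"y": -42},
    {"x": 27,"y": -42},
    {"x": 27,"y": -42},
    {"x": 27,"y": -42},
    {"x": 27,"y": -42},
    {"x": 27,"y": -42}
  ],
  "force": 20
}}

```text
schema error: expected keys hand, x, y, z, roll
```

Call:
{"name": "send_rows", "arguments": {
  "rows": [
    {"x": 27,"y": -42},
    {"x": 27,"y": -42},
    {"x": 27,"y": -42},
    {"x": 27,"y": -42},
    {"x": 27,"y": -42},
    {"x": 28,"y": -4,"z": -30},
    {"z": -40},
    {"z": -40},
    {},
    {}
  ]
}}

```text
schema error: expected keys hand, x, y, z, roll
```

Call:
{"name": "send_rows", "arguments": {
  "rows": [
    {"hand": 87,"x": 0,"y": 0,"z": 45,"roll": 0},
    {"hand": 87,"x": 0,"y": 0,"z": 45,"roll": 0},
    {"hand": 87,"x": 0,"y": 0,"z": 30,"roll": 0},
    {"hand": 87,"x": 27,"y": -42,"z": 0,"roll": 0},
    {"hand": 87,"x": 27,"y": -42,"z": 0,"roll": 0},
    {"hand": 87,"x": 27,"y": -42,"z": 0,"roll": 0},
    {"hand": 87,"x": 27,"y": -42,"z": 0,"roll": 0},
    {"hand": 87,"x": 27,"y": -42,"z": 0,"roll": 0},
    {"hand": 87,"x": 27,"y": -42,"z": 0,"roll": 0},
    {"hand": 87,"x": 27,"y": -42,"z": 0,"roll": 0}
  ],
  "force": 20
}}

```text
time: 1.1
position: [0.3983, 0.3195, 0.412]
tool_rot: [-0.511, -3.1, 0.0]
ft_force: [0.5, -0.9, 0.4]
grip_width: 1.0
grip_force: 0.0
```

Call:
{"name": "send_rows", "arguments": {
  "rows": [
    {"hand": 87,"x": 27,"y": -42,"z": 0,"roll": 0},
    {"hand": 87,"x": 27,"y": -42,"z": 0,"roll": 0},
    {"hand": 87,"x": 27,"y": -42,"z": 0,"roll": 0},
    {"hand": 87,"x": 27,"y": -42,"z": 0,"roll": 0},
    {"hand": 87,"x": 27,"y": -43,"z": 0,"roll": 0},
    {"hand": 50,"x": 0,"y": 0,"z": -40,"roll": 0},
    {"hand": 50,"x": 0,"y": 0,"z": -40,"roll": 0},
    {"hand": 50,"x": 0,"y": 0,"z": -40,"roll": 0},
    {"hand": 50,"x": 0,"y": 0,"z": -30,"roll": 0},
    {"hand": 50,"x": 0,"y": 0,"z": 0,"roll": 0}
  ]
}}

```text
time: 2.1
position: [0.5295, 0.1106, 0.2575]
tool_rot: [-0.51, -3.092, 0.007]
ft_force: [-0.4, 0.3, 0.1]
grip_width: 0.637
grip_force: 0.0
```

Run:
```python
from h import *
s=get_image("side");t=get_image("top");cv2.imwrite("pics/s2.png",s);cv2.imwrite("pics/t2.png",t)
cv2.imwrite("pics/m2.png",np.hstack([crop(s,268,140,8,50,70),crop(t,180,195,8,50,70)]))
print(get_state()["position"])
```

```text
[0.53229608 0.11125063 0.26263627]
```

View pics/m2.png

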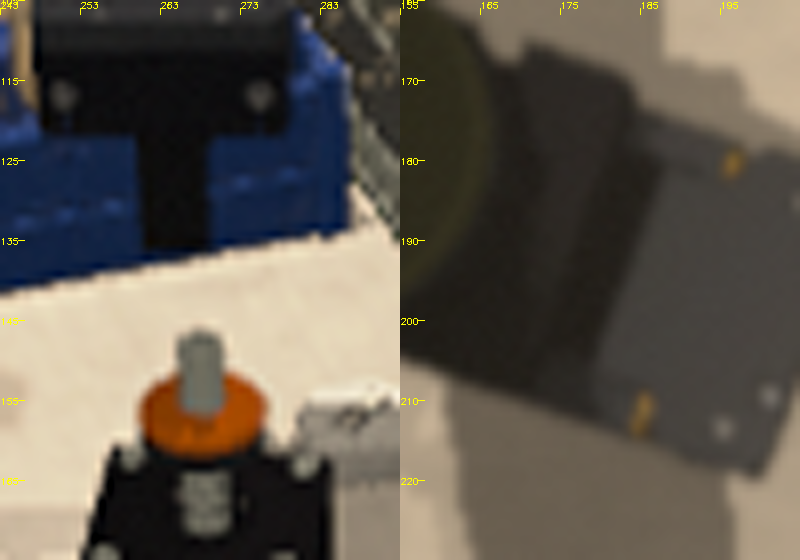

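The side view shows the near finger with its tip centre at about (264,136), and the rod top at about (267.7,147). I'll compare the finger pixel with the prediction.

Run:
```python
from h import *
s=get_state();p=s["position"];print(p,s["grip_width"])
y=np.array([.321,.947,0])
for r in(.025,.0325,.04): print(r,proj("side",p-y*r-[0,0,.07]))
print("now axis",proj("side",[p[0],p[1],.132]),"rodtop est",proj("side",[.5335,.107,.132]),proj("side",[.534,.1075,.132]))
```

```text
[0.53229608 0.11125063 0.26263627] 0.5961416776943238
0.025 [265.8983681  131.57143365]
0.0325 [265.81275585 133.10179175]
0.04 [265.72628019 134.64758364]
now axis [266.93843478 146.37347507] rodtop est [267.83499393 147.10475944] [267.95770848 146.97479144]
```

Call:
{"name": "send_rows", "arguments": {
  "rows": [
    {"hand": 50,"x": 1,"y": -4,"z": -5,"roll": 0},
    {"hand": 50,"x": 0,"y": 0,"z": -20,"roll": 0},
    {"hand": 50,"x": 0,"y": 0,"z": -20,"roll": 0},
    {"hand": 50,"x": 0,"y": 0,"z": -20,"roll": 0},
    {"hand": 50,"x": 0,"y": 0,"z": -10,"roll": 0},
    {"hand": 50,"x": 0,"y": 0,"z": -5,"roll": 0},
    {"hand": 50,"x": 0,"y": 0,"z": -2,"roll": 0},
    {"hand": 50,"x": 0,"y": 0,"z": 0,"roll": 0},
    {"hand": 50,"x": 0,"y": 0,"z": 0,"roll": 0}
  ]
}}

```text
time: 3.1
position: [0.5338, 0.1074, 0.1812]
tool_rot: [0.511, 3.098, 0.001]
ft_force: [1.0, 0.2, 0.2]
grip_width: 0.577
grip_force: 0.0
```

Call:
{"name": "send_rows", "arguments": {
  "rows": [
    {"hand": 30,"x": 0,"y": 0,"z": -1,"roll": 0},
    {"hand": 10,"x": 0,"y": 0,"z": 0,"roll": 0},
    {"hand": 10,"x": 0,"y": 0,"z": 0,"roll": 0},
    {"hand": 10,"x": 0,"y": 0,"z": 0,"roll": 0},
    {"hand": 10,"x": 0,"y": 0,"z": 0,"roll": 0},
    {"hand": 10,"x": 0,"y": 0,"z": 0,"roll": 0}
  ],
  "force": 20
}}

```text
time: 3.7
position: [0.5333, 0.1075, 0.1793]
tool_rot: [0.511, 3.1, 0.001]
ft_force: [-0.1, 0.5, -0.2]
grip_width: 0.174
grip_force: 20.0
```

Call:
{"name": "send_rows", "arguments": {
  "rows": [
    {"hand": 10,"x": 0,"y": 0,"z": 5,"roll": 0},
    {"hand": 10,"x": 0,"y": 0,"z": 10,"roll": 0},
    {"hand": 10,"x": 0,"y": 0,"z": 15,"roll": 0},
    {"hand": 10,"x": 0,"y": 0,"z": 20,"roll": 0},
    {"hand": 10,"x": 0,"y": 0,"z": 20,"roll": 0},
    {"hand": 10,"x": 0,"y": 0,"z": 20,"roll": 0},
    {"hand": 10,"x": 0,"y": 0,"z": 15,"roll": 0},
    {"hand": 10,"x": 0,"y": 0,"z": 10,"roll": 0},
    {"hand": 10,"x": 0,"y": 0,"z": 0,"roll": 0}
  ]
}}

```text
time: 4.6
position: [0.5339, 0.1072, 0.2961]
tool_rot: [0.511, 3.097, 0.002]
ft_force: [0.5, 0.3, -2.3]
grip_width: 0.176
grip_force: 20.0
```

Call:
{"name": "send_rows", "arguments": {
  "rows": [
    {"hand": 10,"x": -4,"y": -15,"z": 0,"roll": 0},
    {"hand": 10,"x": -8,"y": -30,"z": 0,"roll": 0},
    {"hand": 10,"x": -10,"y": -40,"z": 0,"roll": 0},
    {"hand": 10,"x": -11,"y": -44,"z": 0,"roll": 0},
    {"hand": 10,"x": -11,"y": -44,"z": 0,"roll": 0},
    {"hand": 10,"x": -10,"y": -40,"z": 0,"roll": 0},
    {"hand": 10,"x": -8,"y": -30,"z": 0,"roll": 0},
    {"hand": 10,"x": -4,"y": -15,"z": 0,"roll": 0},
    {"hand": 10,"x": 0,"y": 0,"z": 0,"roll": 0},
    {"hand": 10,"x": 0,"y": 0,"z": 0,"roll": 0}
  ]
}}

```text
time: 5.6
position: [0.4666, -0.1505, 0.2935]
tool_rot: [-0.512, -3.098, -0.001]
ft_force: [0.2, 0.6, -2.5]
grip_width: 0.179
grip_force: 20.0
```

Run:
```python
from h import *
s=get_image("side");t=get_image("top");cv2.imwrite("pics/s3.png",s);cv2.imwrite("pics/t3.png",t)
p=get_state();q=p["position"];print(q,p["ft_force"],p["grip_width"],p["tool_rot"])
f=proj("side",[q[0],q[1],q[2]-.169]);print("foot pred",f,"ring und",proj("side",[q[0],q[1],q[2]-.088]),"bore",proj("side",[.4675,-.151,.095]))
cv2.imwrite("pics/m3.png",np.hstack([crop(s,275,205,8,50,74),crop(t,290,218,8,50,74)]))
```

```text
[ 0.46730558 -0.14933892  0.29374153] [-0.49797468 -0.64765087 -1.82503382] 0.17623946484242484 [-5.07651439e-01 -3.09928445e+00 -6.11608030e-04]
foot pred [273.64083091 214.04793757] ring und [272.76557219 185.41282907] bore [274.24377306 224.27333457]
```

View pics/m3.png

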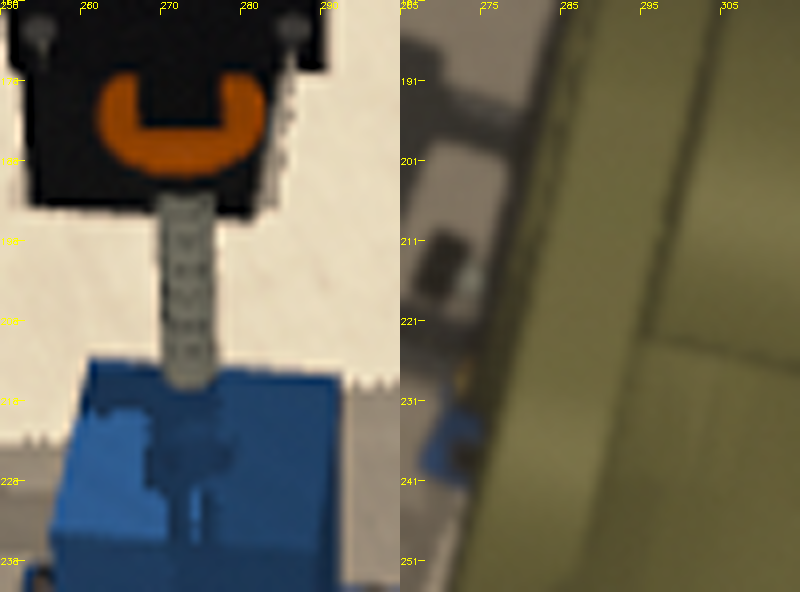

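The side view shows the gauge hanging upright. The rod centre is at about column 273.0 with its foot edge at about (273,216), above the bore at about (274.3,224.7). I'll work out the stand-to-bore shift in each view.

Run:
```python
from h import *
print("side",atz("side",274.3,224.7,.095)-atz("side",267.7,146.8,.132))
print("top",atz("top",290.9,222.8,.095)-atz("top",177.7,192.3,.132), atz("top",290.9,222.8,.095)-atz("top",179.5,193.6,.107))
# hanging foot seen: bottom front edge of the 11 mm tip
for dx,dy in((0,0),(-2,0),(0,-2),(-2,-2)):
    q=np.array([.4673+dx/1e3,-.1505+dy/1e3,.2935-.169]);a=np.linspace(0,6.283,60)
    E=np.array([proj("side",q+[.0055*np.cos(i),.0055*np.sin(i),0]) for i in a]);print(dx,dy,E[:,0].mean(),E[:,1].max())
    print("  bore-mouth col/row under it",proj("side",[q[0],q[1],.095]))
# refined mouth centre from side0: dark blob
im=cv2.imread("pics/side0.png")[215:235,262:288].astype(float);g=im[...,0];
m=g<120; v,u=np.nonzero(m[3:16,6:20]);print("mouth blob",u.mean()+268,v.mean()+218,len(u))
```

```text
side [-0.06642298 -0.26096392 -0.037     ]
top [-0.06574096 -0.25617997 -0.037     ] [-0.06529491 -0.25699386 -0.012     ]
0 0 273.8382242476329 216.080199701307
  bore-mouth col/row under it [274.09322761 224.15298985]
-2 0 272.98834648306024 216.27717603658826
  bore-mouth col/row under it [273.25929072 224.34924196]
0 -2 274.1119203835593 216.64201405221155
  bore-mouth col/row under it [274.36218551 224.71347931]
-2 -2 273.26094266545334 216.83954430109642
  bore-mouth col/row under it [273.52718961 224.91027108]
mouth blob 274.34375 224.78125 32
```

Run:
```python
from h import *
for k in range(3):
    s=get_image("side");st=get_state();print(st["position"].round(4),st["ft_force"].round(1))
cv2.imwrite("pics/s4.png",s)
print("hang r",[(r,s[r,264:284,2].tolist()) for r in(198,204,210)])
print("col273 rows 205-225",s[205:226,273].tolist())
z=cv2.imread("pics/side0.png");print("stand",[(r,z[r,258:279].tolist()) for r in(150,)])
```

```text
[ 0.4675 -0.1493  0.2939] [ 1.   1.1 -2.6]
[ 0.4675 -0.1494  0.294 ] [-0.5  0.2 -2.5]
[ 0.4675 -0.1496  0.294 ] [-0.   0.1 -1.3]
hang r [(198, [231, 231, 233, 234, 235, 230, 86, 96, 100, 101, 98, 89, 113, 190, 236, 232, 230, 232, 231, 233]), (204, [230, 232, 231, 232, 234, 231, 107, 79, 93, 87, 94, 82, 102, 175, 232, 230, 229, 230, 228, 228]), (210, [232, 229, 229, 228, 232, 230, 149, 87, 108, 109, 108, 102, 85, 143, 238, 231, 231, 230, 230, 231])]
col273 rows 205-225 [[80, 91, 94], [96, 109, 112], [83, 94, 96], [84, 96, 98], [93, 106, 108], [93, 106, 109], [80, 92, 94], [84, 95, 98], [92, 105, 108], [92, 106, 109], [88, 97, 97], [83, 69, 59], [81, 50, 22], [84, 54, 28], [83, 53, 27], [86, 55, 28], [92, 59, 31], [92, 59, 32], [87, 55, 29], [85, 53, 26], [84, 52, 26]]
stand [(150, [[174, 201, 221], [173, 201, 221], [172, 202, 221], [172, 200, 220], [175, 202, 221], [180, 207, 224], [173, 199, 217], [116, 133, 139], [96, 110, 111], [97, 112, 115], [94, 109, 111], [87, 99, 100], [99, 113, 116], [161, 185, 199], [184, 211, 226], [182, 209, 224], [179, 207, 223], [177, 204, 222], [177, 205, 223], [177, 205, 223], [177, 205, 223]])]
```

The foot matches the robot's own reading to within 0.5 mm, and the bore is within 1–2 mm. I'll lower to the mouth and feel for it.

Call:
{"name": "send_rows", "arguments": {
  "rows": [
    {"hand": 10,"x": 0.5,"y": -0.5,"z": -8,"roll": 0},
    {"hand": 10,"x": 0,"y": 0,"z": -10,"roll": 0},
    {"hand": 10,"x": 0,"y": 0,"z": -6,"roll": 0},
    {"hand": 10,"x": 0,"y": 0,"z": -2,"roll": 0},
    {"hand": 10,"x": 0,"y": 0,"z": -2,"roll": 0},
    {"hand": 10,"x": 0,"y": 0,"z": -2,"roll": 0},
    {"hand": 10,"x": 0,"y": 0,"z": 0,"roll": 0}
  ]
}}

```text
time: 6.55
position: [0.4677, -0.1513, 0.2642]
tool_rot: [-0.511, -3.1, -0.0]
ft_force: [-0.4, 0.1, -2.2]
grip_width: 0.176
grip_force: 20.0
```

Call:
{"name": "send_rows", "arguments": {
  "rows": [
    {"hand": 10,"x": 0,"y": 0,"z": -1.5,"roll": 0},
    {"hand": 10,"x": 0,"y": 0,"z": -1.5,"roll": 0},
    {"hand": 10,"x": 0,"y": 0,"z": -1,"roll": 0},
    {"hand": 10,"x": 0,"y": 0,"z": 0,"roll": 0}
  ]
}}

```text
time: 6.95
position: [0.4678, -0.1511, 0.2602]
tool_rot: [-0.511, -3.1, -0.0]
ft_force: [0.5, -0.1, -2.9]
grip_width: 0.174
grip_force: 20.0
```

Call:
{"name": "send_rows", "arguments": {
  "rows": [
    {"hand": 10,"x": 0,"y": 0,"z": -1.5,"roll": 0},
    {"hand": 10,"x": 0,"y": 0,"z": -1.5,"roll": 0},
    {"hand": 10,"x": 0,"y": 0,"z": -1,"roll": 0},
    {"hand": 10,"x": 0,"y": 0,"z": 0,"roll": 0}
  ]
}}

```text
time: 7.35
position: [0.4677, -0.1511, 0.2561]
tool_rot: [-0.511, -3.1, -0.0]
ft_force: [0.4, 0.5, -2.4]
grip_width: 0.175
grip_force: 20.0
```

Call:
{"name": "send_rows", "arguments": {
  "rows": [
    {"hand": 10,"x": 0,"y": 0,"z": -2,"roll": 0},
    {"hand": 10,"x": 0,"y": 0,"z": -3,"roll": 0},
    {"hand": 10,"x": 0,"y": 0,"z": -3,"roll": 0},
    {"hand": 10,"x": 0,"y": 0,"z": -2,"roll": 0},
    {"hand": 10,"x": 0,"y": 0,"z": 0,"roll": 0}
  ]
}}

```text
time: 7.85
position: [0.4676, -0.1511, 0.2458]
tool_rot: [-0.511, -3.099, -0.0]
ft_force: [1.0, 1.6, -2.7]
grip_width: 0.176
grip_force: 20.0
```

Call:
{"name": "send_rows", "arguments": {
  "rows": [
    {"hand": 10,"x": 0,"y": 0,"z": -3,"roll": 0},
    {"hand": 10,"x": 0,"y": 0,"z": -4,"roll": 0},
    {"hand": 10,"x": 0,"y": 0,"z": -4,"roll": 0},
    {"hand": 10,"x": 0,"y": 0,"z": -4,"roll": 0},
    {"hand": 10,"x": 0,"y": 0,"z": -3,"roll": 0},
    {"hand": 10,"x": 0,"y": 0,"z": 0,"roll": 0}
  ]
}}

```text
time: 8.45
position: [0.4676, -0.151, 0.2277]
tool_rot: [-0.511, -3.099, -0.0]
ft_force: [-0.2, 1.3, -2.6]
grip_width: 0.176
grip_force: 20.0
```

Call:
{"name": "send_rows", "arguments": {
  "rows": [
    {"hand": 10,"x": 0,"y": 0.5,"z": -1,"roll": 0},
    {"hand": 10,"x": 0,"y": 0,"z": -2,"roll": 0},
    {"hand": 10,"x": 0,"y": 0,"z": -2,"roll": 0},
    {"hand": 10,"x": 0,"y": 0,"z": 0,"roll": 0}
  ]
}}

```text
time: 8.85
position: [0.4677, -0.1507, 0.223]
tool_rot: [-0.511, -3.1, 0.0]
ft_force: [0.0, 1.2, -3.5]
grip_width: 0.178
grip_force: 20.0
```

Call:
{"name": "send_rows", "arguments": {
  "rows": [
    {"hand": 10,"x": 0,"y": 0,"z": -1,"roll": 0},
    {"hand": 10,"x": 0,"y": 0,"z": -1,"roll": 0},
    {"hand": 10,"x": 0,"y": 0,"z": 0,"roll": 0}
  ]
}}

```text
time: 9.15
position: [0.4678, -0.1507, 0.2212]
tool_rot: [-0.511, -3.1, -0.0]
ft_force: [1.4, 1.1, -3.0]
grip_width: 0.174
grip_force: 20.0
```

Call:
{"name": "send_rows", "arguments": {
  "rows": [
    {"hand": 10,"x": 0.2,"y": 0.3,"z": -0.8,"roll": 0},
    {"hand": 10,"x": 0,"y": 0,"z": -0.8,"roll": 0},
    {"hand": 10,"x": 0,"y": 0,"z": 0,"roll": 0}
  ]
}}

```text
time: 9.45
position: [0.4679, -0.1505, 0.2195]
tool_rot: [-0.511, -3.1, 0.0]
ft_force: [-0.1, 1.2, -2.6]
grip_width: 0.177
grip_force: 20.0
```

Call:
{"name": "send_rows", "arguments": {
  "rows": [
    {"hand": 10,"x": 0,"y": 0.3,"z": -0.8,"roll": 0},
    {"hand": 10,"x": 0,"y": 0,"z": -0.8,"roll": 0},
    {"hand": 10,"x": 0,"y": 0,"z": 0,"roll": 0}
  ]
}}

```text
time: 9.75
position: [0.4678, -0.1503, 0.2179]
tool_rot: [-0.511, -3.099, 0.0]
ft_force: [0.8, 0.5, -2.9]
grip_width: 0.174
grip_force: 20.0
```

Call:
{"name": "send_rows", "arguments": {
  "rows": [
    {"hand": 10,"x": 0,"y": 0,"z": -0.8,"roll": 0},
    {"hand": 10,"x": 0,"y": 0,"z": -0.8,"roll": 0},
    {"hand": 10,"x": 0,"y": 0,"z": 0,"roll": 0}
  ]
}}

```text
time: 10.05
position: [0.4679, -0.1502, 0.2163]
tool_rot: [-0.511, -3.1, 0.0]
ft_force: [-0.3, 0.3, -2.2]
grip_width: 0.176
grip_force: 20.0
```

Call:
{"name": "send_rows", "arguments": {
  "rows": [
    {"hand": 10,"x": 0,"y": 0,"z": -0.8,"roll": 0},
    {"hand": 10,"x": 0,"y": 0,"z": -0.8,"roll": 0},
    {"hand": 10,"x": 0,"y": 0,"z": 0,"roll": 0}
  ]
}}

```text
time: 10.35
position: [0.4679, -0.1502, 0.2147]
tool_rot: [-0.511, -3.1, 0.0]
ft_force: [-0.1, 0.6, -2.2]
grip_width: 0.177
grip_force: 20.0
```

Call:
{"name": "send_rows", "arguments": {
  "rows": [
    {"hand": 10,"x": 0,"y": 0,"z": -0.8,"roll": 0},
    {"hand": 10,"x": 0,"y": 0,"z": -0.8,"roll": 0},
    {"hand": 10,"x": 0,"y": 0,"z": 0,"roll": 0}
  ]
}}

```text
time: 10.65
position: [0.4679, -0.1501, 0.2132]
tool_rot: [-0.511, -3.1, -0.0]
ft_force: [0.7, 0.0, -1.7]
grip_width: 0.178
grip_force: 20.0
```

Call:
{"name": "send_rows", "arguments": {
  "rows": [
    {"hand": 10,"x": 0,"y": 0,"z": -0.8,"roll": 0},
    {"hand": 10,"x": 0,"y": 0,"z": 0,"roll": 0}
  ]
}}

```text
time: 10.85
position: [0.4679, -0.1501, 0.2124]
tool_rot: [-0.511, -3.1, -0.0]
ft_force: [-0.4, -0.1, -1.4]
grip_width: 0.177
grip_force: 20.0
```

Call:
{"name": "send_rows", "arguments": {
  "rows": [
    {"hand": 10,"x": 0,"y": 0,"z": -0.6,"roll": 0},
    {"hand": 10,"x": 0,"y": 0,"z": 0,"roll": 0}
  ]
}}

```text
time: 11.05
position: [0.4679, -0.1501, 0.2118]
tool_rot: [-0.511, -3.1, -0.0]
ft_force: [0.1, -0.0, -2.2]
grip_width: 0.175
grip_force: 20.0
```

Noise only. I'll carry on.

Call:
{"name": "send_rows", "arguments": {
  "rows": [
    {"hand": 10,"x": 0,"y": 0,"z": -0.8,"roll": 0},
    {"hand": 10,"x": 0,"y": 0,"z": -0.8,"roll": 0},
    {"hand": 10,"x": 0,"y": 0,"z": 0,"roll": 0}
  ]
}}

```text
time: 11.35
position: [0.4679, -0.1501, 0.2101]
tool_rot: [-0.511, -3.1, -0.0]
ft_force: [-0.1, -0.5, -2.4]
grip_width: 0.183
grip_force: 20.0
```

Call:
{"name": "send_rows", "arguments": {
  "rows": [
    {"hand": 10,"x": 0,"y": 0,"z": -0.8,"roll": 0},
    {"hand": 10,"x": 0,"y": 0,"z": -0.8,"roll": 0},
    {"hand": 10,"x": 0,"y": 0,"z": 0,"roll": 0}
  ]
}}

```text
time: 11.65
position: [0.4679, -0.1501, 0.2086]
tool_rot: [-0.511, -3.1, -0.0]
ft_force: [-0.4, 0.2, -2.1]
grip_width: 0.173
grip_force: 20.0
```

Call:
{"name": "send_rows", "arguments": {
  "rows": [
    {"hand": 10,"x": 0,"y": 0,"z": -0.8,"roll": 0},
    {"hand": 10,"x": 0,"y": 0,"z": -0.8,"roll": 0},
    {"hand": 10,"x": 0,"y": 0,"z": 0,"roll": 0}
  ]
}}

```text
time: 11.95
position: [0.4679, -0.1501, 0.207]
tool_rot: [-0.511, -3.1, -0.0]
ft_force: [0.6, 0.4, -1.9]
grip_width: 0.175
grip_force: 20.0
```

Call:
{"name": "send_rows", "arguments": {
  "rows": [
    {"hand": 10,"x": 0,"y": 0,"z": -0.8,"roll": 0},
    {"hand": 10,"x": 0,"y": 0,"z": -0.8,"roll": 0},
    {"hand": 10,"x": 0,"y": 0,"z": 0,"roll": 0}
  ]
}}

```text
time: 12.25
position: [0.4679, -0.1501, 0.2054]
tool_rot: [-0.511, -3.1, -0.0]
ft_force: [1.1, 1.3, -2.5]
grip_width: 0.175
grip_force: 20.0
```

Call:
{"name": "send_rows", "arguments": {
  "rows": [
    {"hand": 10,"x": 0,"y": 0,"z": -0.8,"roll": 0},
    {"hand": 10,"x": 0,"y": 0,"z": -0.8,"roll": 0},
    {"hand": 10,"x": 0,"y": 0,"z": 0,"roll": 0}
  ]
}}

```text
time: 12.55
position: [0.4679, -0.1501, 0.2038]
tool_rot: [-0.511, -3.1, -0.0]
ft_force: [-0.4, 0.2, -2.7]
grip_width: 0.175
grip_force: 20.0
```

Call:
{"name": "send_rows", "arguments": {
  "rows": [
    {"hand": 10,"x": 0,"y": 0,"z": -0.8,"roll": 0},
    {"hand": 10,"x": 0,"y": 0,"z": -0.8,"roll": 0},
    {"hand": 10,"x": 0,"y": 0,"z": 0,"roll": 0}
  ]
}}

```text
time: 12.85
position: [0.4679, -0.1501, 0.2022]
tool_rot: [-0.511, -3.1, -0.0]
ft_force: [1.3, 1.5, -2.3]
grip_width: 0.176
grip_force: 20.0
```

Call:
{"name": "send_rows", "arguments": {
  "rows": [
    {"hand": 10,"x": 0,"y": 0,"z": -0.8,"roll": 0},
    {"hand": 10,"x": 0,"y": 0,"z": -0.8,"roll": 0},
    {"hand": 10,"x": 0,"y": 0,"z": 0,"roll": 0}
  ]
}}

```text
time: 13.15
position: [0.468, -0.1501, 0.2006]
tool_rot: [0.511, 3.1, 0.0]
ft_force: [0.3, -0.3, -2.4]
grip_width: 0.176
grip_force: 20.0
```

Call:
{"name": "send_rows", "arguments": {
  "rows": [
    {"hand": 10,"x": 0,"y": 0,"z": -0.8,"roll": 0},
    {"hand": 10,"x": 0,"y": 0,"z": -0.8,"roll": 0},
    {"hand": 10,"x": 0,"y": 0,"z": 0,"roll": 0}
  ]
}}

```text
time: 13.45
position: [0.4683, -0.1502, 0.1995]
tool_rot: [0.511, 3.099, 0.0]
ft_force: [0.2, -0.9, 1.1]
grip_width: 0.179
grip_force: 20.0
```

Call:
{"name": "send_rows", "arguments": {
  "rows": [
    {"hand": 10,"x": 0,"y": 0,"z": 0.3,"roll": 0},
    {"hand": 10,"x": 0,"y": 0,"z": 0,"roll": 0}
  ]
}}

```text
time: 13.65
position: [0.4682, -0.1502, 0.1996]
tool_rot: [0.511, 3.099, 0.0]
ft_force: [0.2, 0.4, 0.6]
grip_width: 0.176
grip_force: 20.0
```

Contact: the pad now carries the gauge, with net force near zero and a depth of about 65 mm. I'll let go, opening just wider than the rod.

Call:
{"name": "send_rows", "arguments": {
  "rows": [
    {"hand": 17,"x": 0,"y": 0,"z": 0,"roll": 0},
    {"hand": 18,"x": 0,"y": 0,"z": 0,"roll": 0},
    {"hand": 20,"x": 0,"y": 0,"z": 0,"roll": 0},
    {"hand": 23,"x": 0,"y": 0,"z": 0,"roll": 0},
    {"hand": 23,"x": 0,"y": 0,"z": 0,"roll": 0},
    {"hand": 23,"x": 0,"y": 0,"z": 0,"roll": 0}
  ]
}}

```text
time: 14.25
position: [0.4679, -0.1501, 0.1993]
tool_rot: [-0.511, -3.1, -0.0]
ft_force: [0.4, -0.5, -0.0]
grip_width: 0.259
grip_force: 0.0
```

Run:
```python
from h import *
s=get_image("side");cv2.imwrite("pics/s5.png",s);p=get_state();print(p["position"],p["ft_force"],p["grip_width"]*87)
cv2.imwrite("pics/m5.png",crop(s,275,210,8,60,70))
for z in(.03,.111,.127,.152):print(z,proj("side",[.4675,-.1505,z]))
```

```text
[ 0.4679246  -0.15013969  0.19934608] [ 0.18044314 -0.28378358 -0.14553117] 22.72287604996647
0.03 [274.78351535 244.28331925]
0.111 [274.01946254 218.91721096]
0.127 [273.85910751 213.59351717]
0.152 [273.60182662 205.05194133]
```

View pics/m5.png

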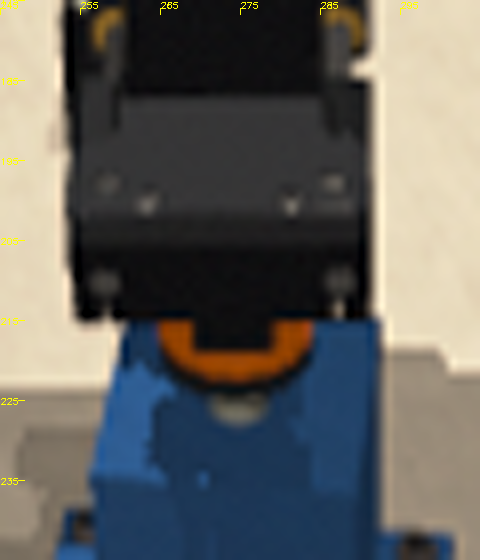

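The picture shows the ring (about (274,218)) still high, with bare rod between it and the block, and the gauge standing free. I'll slide the ring down now.

Call:
{"name": "send_rows", "arguments": {
  "rows": [
    {"hand": 23,"x": 0,"y": 0,"z": -1,"roll": 0},
    {"hand": 23,"x": 0,"y": 0,"z": -1.5,"roll": 0},
    {"hand": 23,"x": 0,"y": 0,"z": -1.5,"roll": 0},
    {"hand": 23,"x": 0,"y": 0,"z": -1.5,"roll": 0},
    {"hand": 23,"x": 0,"y": 0,"z": -1.5,"roll": 0},
    {"hand": 23,"x": 0,"y": 0,"z": 0,"roll": 0}
  ]
}}

```text
time: 14.9
position: [0.4679, -0.1501, 0.1922]
tool_rot: [-0.511, -3.099, -0.0]
ft_force: [0.9, 0.8, 0.6]
grip_width: 0.264
grip_force: 0.3
```

Call:
{"name": "send_rows", "arguments": {
  "rows": [
    {"hand": 23,"x": 0,"y": 0,"z": -1.5,"roll": 0},
    {"hand": 23,"x": 0,"y": 0,"z": -1.5,"roll": 0},
    {"hand": 23,"x": 0,"y": 0,"z": -1.5,"roll": 0},
    {"hand": 23,"x": 0,"y": 0,"z": -1.5,"roll": 0},
    {"hand": 23,"x": 0,"y": 0,"z": 0,"roll": 0}
  ]
}}

```text
time: 15.4
position: [0.4678, -0.1501, 0.1861]
tool_rot: [-0.511, -3.099, -0.0]
ft_force: [0.7, 0.5, 0.6]
grip_width: 0.265
grip_force: 0.3
```

Call:
{"name": "send_rows", "arguments": {
  "rows": [
    {"hand": 23,"x": 0,"y": 0,"z": -1,"roll": 0},
    {"hand": 23,"x": 0,"y": 0,"z": -1,"roll": 0},
    {"hand": 23,"x": 0,"y": 0,"z": 0,"roll": 0}
  ]
}}

```text
time: 15.7
position: [0.4679, -0.1501, 0.1843]
tool_rot: [-0.511, -3.1, -0.0]
ft_force: [-0.0, -0.2, 0.2]
grip_width: 0.269
grip_force: 0.3
```

Call:
{"name": "send_rows", "arguments": {
  "rows": [
    {"hand": 23,"x": 0,"y": 0,"z": -0.8,"roll": 0},
    {"hand": 23,"x": 0,"y": 0,"z": -0.8,"roll": 0},
    {"hand": 23,"x": 0,"y": 0,"z": 0,"roll": 0}
  ]
}}

```text
time: 16.0
position: [0.4679, -0.1501, 0.1827]
tool_rot: [-0.511, -3.1, -0.0]
ft_force: [0.9, 0.9, 1.7]
grip_width: 0.264
grip_force: 0.3
```

Call:
{"name": "send_rows", "arguments": {
  "rows": [
    {"hand": 23,"x": 0,"y": 0,"z": -0.6,"roll": 0},
    {"hand": 23,"x": 0,"y": 0,"z": 0,"roll": 0}
  ]
}}

```text
time: 16.2
position: [0.468, -0.1501, 0.1821]
tool_rot: [-0.511, -3.1, -0.0]
ft_force: [0.2, -1.1, 1.5]
grip_width: 0.264
grip_force: 0.4
```

Call:
{"name": "send_rows", "arguments": {
  "rows": [
    {"hand": 23,"x": 0,"y": 0,"z": -0.6,"roll": 0},
    {"hand": 23,"x": 0,"y": 0,"z": 0,"roll": 0}
  ]
}}

```text
time: 16.4
position: [0.4679, -0.1502, 0.1815]
tool_rot: [-0.511, -3.1, -0.0]
ft_force: [-0.6, -0.0, 0.4]
grip_width: 0.263
grip_force: 0.4
```

Call:
{"name": "send_rows", "arguments": {
  "rows": [
    {"hand": 23,"x": 0,"y": 0,"z": -0.6,"roll": 0},
    {"hand": 23,"x": 0,"y": 0,"z": 0,"roll": 0}
  ]
}}

```text
time: 16.6
position: [0.468, -0.1502, 0.181]
tool_rot: [0.511, 3.1, 0.0]
ft_force: [-0.2, -0.2, 0.7]
grip_width: 0.264
grip_force: 0.7
```

Call:
{"name": "send_rows", "arguments": {
  "rows": [
    {"hand": 23,"x": 0,"y": 0,"z": -0.6,"roll": 0},
    {"hand": 23,"x": 0,"y": 0,"z": 0,"roll": 0}
  ]
}}

```text
time: 16.8
position: [0.4681, -0.1502, 0.1806]
tool_rot: [0.511, 3.1, 0.0]
ft_force: [-0.0, 0.4, 3.5]
grip_width: 0.263
grip_force: 1.5
```

Call:
{"name": "send_rows", "arguments": {
  "rows": [
    {"hand": 23,"x": 0,"y": 0,"z": 0,"roll": 0}
  ]
}}

```text
time: 16.9
position: [0.4681, -0.1502, 0.1806]
tool_rot: [0.511, 3.099, 0.0]
ft_force: [-0.2, 0.9, 3.0]
grip_width: 0.266
grip_force: 1.5
```

The ring is on the mouth at 3 N, and the height matches. I'll back off.

Call:
{"name": "send_rows", "arguments": {
  "rows": [
    {"hand": 23,"x": 0,"y": 0,"z": 1,"roll": 0},
    {"hand": 23,"x": 0,"y": 0,"z": 2,"roll": 0},
    {"hand": 40,"x": 0,"y": 0,"z": 0,"roll": 0},
    {"hand": 40,"x": 0,"y": 0,"z": 0,"roll": 0},
    {"hand": 40,"x": 0,"y": 0,"z": 0,"roll": 0},
    {"hand": 40,"x": 0,"y": 0,"z": 10,"roll": 0},
    {"hand": 40,"x": 0,"y": 0,"z": 20,"roll": 0},
    {"hand": 40,"x": 0,"y": 0,"z": 30,"roll": 0},
    {"hand": 40,"x": 0,"y": 0,"z": 40,"roll": 0},
    {"hand": 40,"x": 0,"y": 0,"z": 40,"roll": 0}
  ]
}}

```text
time: 17.9
position: [0.4675, -0.1503, 0.3253]
tool_rot: [0.512, 3.1, 0.0]
ft_force: [1.0, -0.5, 0.6]
grip_width: 0.461
grip_force: 0.0
```

Call:
{"name": "send_rows", "arguments": {
  "rows": [
    {"hand": 40,"x": 0,"y": 20,"z": 20,"roll": 0},
    {"hand": 40,"x": 10,"y": 40,"z": 0,"roll": 0},
    {"hand": 40,"x": 10,"y": 40,"z": 0,"roll": 0},
    {"hand": 40,"x": 10,"y": 40,"z": 0,"roll": 0},
    {"hand": 40,"x": 10,"y": 40,"z": 0,"roll": 0},
    {"hand": 40,"x": 0,"y": 20,"z": 0,"roll": 0},
    {"hand": 40,"x": 0,"y": 0,"z": 0,"roll": 0}
  ]
}}

```text
time: 18.6
position: [0.5078, 0.0538, 0.3437]
tool_rot: [-0.501, -3.101, -0.001]
ft_force: [0.8, -0.1, -0.4]
grip_width: 0.458
grip_force: 0.0
```

Run:
```python
from h import *
s=get_image("side");t=get_image("top");cv2.imwrite("pics/s6.png",s);p=get_state();print(p["time"],p["position"],p["ft_force"])
cv2.imwrite("pics/m6.png",np.hstack([crop(s,275,222,8,50,70),crop(t,290,222,8,50,70)]))
for z in(.095,.111,.152):print(z,proj("side",[.4678,-.1505,z]),proj("top",[.4678,-.1505,z]))
```

```text
18.7 [0.50795684 0.04931184 0.34382901] [-0.00487192 -0.41918171 -0.20397542]
0.095 [274.30159073 224.10395532] [291.28418006 222.75339402]
0.111 [274.14576098 218.88785877] [291.71981831 222.53041841]
0.152 [273.73154549 205.02280375] [292.90261682 221.92501882]
```

View pics/m6.png

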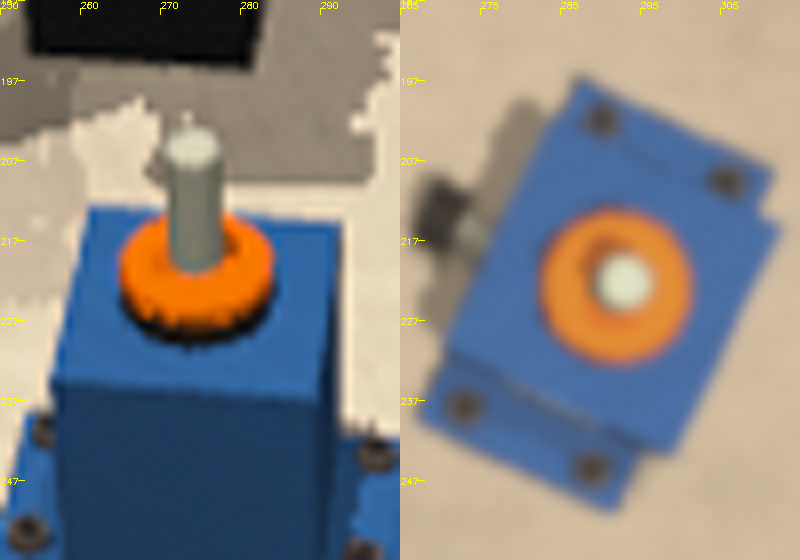

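View pics/s6.png

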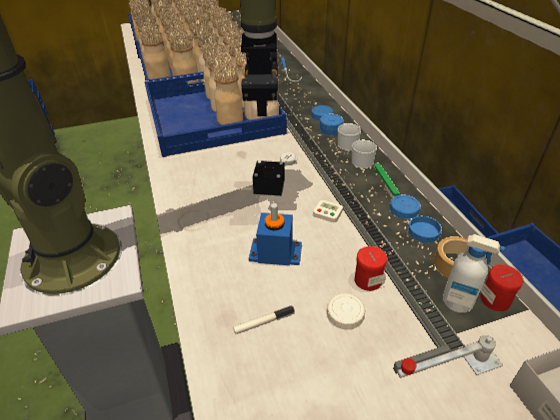

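The gauge stands upright with its top at about (273.7,205.3), against a predicted 205.0. The ring's black foot lies on the block's top face at about (274,230), the bystanders have not moved, and the gripper is clear.

```bash
python3 -c "from bench import *; print(close_job())"
```

```text
the job is handed in; nothing more can be done
None
```

The gauge stands upright in the blue block on its sprung bottom, about 65 mm down, with the orange ring pressed onto the mouth at about 3 N; the bystanders look unmoved, and the job is handed in at 18.7 s.

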